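# Torch out of its spring clips, stood lens-down on the film

### The job

Pull the inspection torch sideways (straight up) out of its two spring clips, lay it down flat on the bare bench and let go of it. Then take it again near its tail and stand it upright, lens face down, on the black film inside the frame of the film tray. Do not shift the beaker, tape roll or marker pen.

Things in the scene. Friction and masses are not known exactly. Their poses are not given: they have to be found in the camera images.
- torch: metal hand torch with black grip rings, 180 mm long, about 0.12 kg. Origin: centre of the flat lens face; z axis runs along the torch to the tail. Hexagonal head, 38 mm across flats, z=0 to 40 mm; round body 26 mm in diameter to z=166; tail cap 31 mm in diameter to z=180. Starts level in the two clips, head away from the robot. Centre of mass about 50 mm from the lens face.
- torch_tail (a point): centre of the torch's tail end face, 180 mm along its z axis from the lens face. Lying on the bench, the torch rests on a flat of the head and on the tail cap, its axis 19 mm (head) to 15.5 mm (tail) above the bench; it does not roll
- clip_holder: fixed base 150 x 50 x 10 mm with two C-shaped steel spring clips, open at the top, 14 mm wide, at x=-51 and +51 mm. Origin: centre of underside; x along the torch, z up. Torch axis 60 mm above the bench in the clips, clip tips at 80 mm. Head and tail cap stop the torch sliding endways: it comes straight up. Clips resist with 10 to 20 N in all, then snap open within 20 mm of lift.
- film_tray: loose film tray, 128 x 86 x 15 mm, 0.09 kg: light frame round a black film. Origin: centre of its underside; x along the 128 mm side, z up. The film's surface is 10 mm above the bench, 112 x 70 mm inside the frame; rim 8 mm wide, 15 mm high. Tray and clip holder may start on either side (left or right).
- beaker: bystander: small white beaker, 44 mm in diameter, 59 mm high, standing upright beyond the work; origin at the centre of its underside
- tape_roll: bystander: roll of tape lying flat, 64 mm in diameter, 19 mm high; origin at the centre of its underside
- marker: bystander: marker pen lying on the bench near its front edge, 135 mm long, 12 mm thick; origin at the middle of its underside, pen along its y axis
- torch_mid (a point): point on the torch's axis midway between the clips, 103 mm from the lens face. Only here (86 mm of body between the clips) is there room for fingers while it is clipped in; under it is free space down to the holder's base, 10 mm above the bench
Things that resemble listed ones, but are neither listed nor needed, are in the scene too. What is shaped like the film_tray but brown is not meant.

How it is judged:
On the way, in this order (a step that is already met when the one before it is completed fails the run):
1. the torch is pulled up clear of the clips (z of each of torch, torch_tail in the frame of clip_holder above 0.085 m), for 0.1 s.
2. the torch lies flat on the bare bench, let go (height (world z) of torch below 0.026 m and height (world z) of torch_tail below 0.024 m and linear speed of torch below 0.03 m/s and contact force between the fingers and torch below 0.1 N), for 0.2 s.
At the end, for the whole second after the job is handed in: The torch stands still and upright (within 0.06 rad), lens down and tail up, its lens face flat on the film (within 2.5 mm of the film's height) inside the tray's frame (lens centre within 40 mm along the tray and 20 mm across it of the tray's centre); the tray lies flat (x of torch in the frame of film_tray between -0.04 and 0.04 m and y of torch in the frame of film_tray between -0.02 and 0.02 m and z of torch in the frame of film_tray below 0.0125 m and height (world z) of torch_tail above 0.18 m and angle between each of torch, film_tray's own z axis and vertical below 0.06 rad and linear speed of torch below 0.02 m/s); the robot touches nothing.
It fails at once if the beaker is shifted by more than 25 mm or tipped (distance of beaker from where it was at the start of the episode above 0.025 m or angle between beaker's own z axis and vertical above 0.5 rad).
It fails at once if the tape roll is shifted by more than 25 mm (distance of tape_roll from where it was at the start of the episode above 0.025 m).
It fails at once if the marker pen is shifted by more than 25 mm (distance of marker from where it was at the start of the episode above 0.025 m).
It also fails if it takes over 61 s, if anything falls off the work surface, if the arm or the gripper's body presses on something with over 40 N, if the wrist force passes 120 N, or if a joint passes its speed limit or range.

### The arm

A 7-joint arm with a two-finger parallel gripper is mounted at the origin on a cart in front of the work surface, level with it; the furniture and walls round the work are solid. World frame = base frame: x ahead of the robot, y to its left, z up, the work surface at z = 0. Lengths are in m, angles in rad, forces in N, time in s.
With the tool pointing down it reaches from about 0.4 to 0.85 m from the base axis. Payload 10.4 kg.
Tool frame: the origin (TCP) lies at the centre of the arm's flange, where the gripper is bolted on; the fingertips stand 182 mm ahead of it and the grasp point (between the pads) lies r.grasp_offset ahead of it (r.grasp_offset is the distance from the TCP to the grasp point, in m); z points along the fingers, y is the line along which they close (so a half turn about z gives the same grasp; the last joint's range is limited). The gripper opens to 87 mm and grips with 3 to 60 N. Pads are 19 mm wide; open, the fingers measure 117 mm over their backs; the gripper's body (75 mm by 190 mm) begins 51 mm behind the grasp point.
Start: joints at [-1.235, 0.332, -0.065, 1.46, 0.022, 1.35, -0.088], TCP at [0.219, 0.585, 0.405] pointing down, gripper open.
Joint ranges: [-2.6, 2.6], [-0.5, 2.12], [-1.47, 1.34], [0.16, 2.42], [-1.27, 4.41], [0.06, 2.06], [-2.6, 2.6]. Speed limits (rad/s): [2.22, 2.22, 2.79, 2.79, 3.14, 3.14, 3.14].

### API

Orientations are given as a unit quaternion [x, y, z, w].
In Python, from bench import status, vision, job, spotter, r gives the robot as it stands. The module is installed in compiled form; this text tells all that it offers.
- The arm moves only by the tool play_rows, never from a script. Its argument "series" is a list of rows, each a list of 6 numbers: the shift along the tool's x, y, z each as a share of 150 mm, from -1 to 1, then the turn, a rotation vector about the tool's x, y, z each as a share of 30 degrees, from -1 to 1. In form: [[x, y, z, ax, ay, az], ...]. A call has 1 to 5 rows; each row is the pose to reach, as a shift and turn from the pose commanded when the call began, along the tool's axes at that moment; what a row does not reach only later rows make up. A row lasts 1/10 s, in which the tool goes at most 50 mm and 8.59 degrees, less where a joint would pass 70% of its speed; a pose out of reach is approached as far as the arm can. A call with a number of a shift or a turn outside -1 to 1 is refused whole. A call with a gripper value outside its range is refused whole. "fingers" is the opening, from -1 (shut) to 1 (fully open), set as the call begins (left out, the last holds). The fingers move at their own pace and stop on an object; "squeeze" is the grip in N (left out, the last holds). Time passes only in rows, so rows that repeat a pose let the fingers close. It gives the time, the measured TCP pose, the force, the opening and the grip force at its end, in the units of the state.
- status.read_state(): the state, without advancing time (a new reading comes with each control period).
- vision.camera(name): name is "side" or "top" or "wrist"; returns the picture (384x512x3 uint8, blue, green, red); there is no depth.
- vision.calibration(name): a dict with "fx", "fy", "cx", "cy" (pixels), "rvec" (rotation vector, rad) and "tvec" (3), from world to camera coordinates, as OpenCV has them; the wrist camera has in their place "T_tool_cam" (4x4, takes a point from camera to tool coordinates, whose origin is the TCP and whose axes are the flange's). Camera axes: x right, y down, z forward; pixel columns grow to the right and rows downward; lengths in m; the calibration is good to about 2 mm. The wrist camera is an equidistant fisheye: a pixel r from the principal point sees the ray r / f radians off the axis. A picture is of the moment at which its call begins: read the wrist's pose just before it. calibration takes no time and is no camera call.
- job.close_job(): hands the job in; it is judged then, once.
Trained networks look in the newest picture that a camera, given by its name, has taken for a name from the list of things; names that differ only in an ending like _2 or _b are one class to them, and where a whole thing is asked for, a point or a joint stands for the part that bears it (a point fixed in the world has none). Each returns a list of dicts, best first, with "conf" (0 to 1); they miss things now and then, are a little off and sometimes report something else, mostly with a low value. They report only what shows in the picture. A call takes as long as a camera call. They do not tell look-alikes from the thing itself.
- spotter.boxes_of(camera, name): "point" ([x, y, z] in m, in world coordinates, good to about 4 mm: the middle of the surface that is visible of it).
- spotter.regions_of(camera, name): "pixels" (384x512 bool, what is visible of it).
The state is a dict: "time": time; "joint_positions": joint angles; "joint_vel": joint speeds; "joint_torque": joint torques, N m; "ee_pos": TCP position; "eef_rot": TCP orientation; "ft_force": force on the tool from outside, world axes, zero at the start; "torque": the same for the moment, N m; "width": finger opening in m; "grip_force": force on a finger pad.
Only numpy, scipy, OpenCV 4.12 (cv2) and the standard library are available. Lean on these libraries where they do the work, as an engineer would, in place of code of your own. Each camera call takes 0.05 s, during which the arm holds its last target. There are 200 camera calls.

## Working session

There is one attempt and no reset: what is moved stays moved. The work goes in short steps, Python scripts to look and compute and a tool call to move; the robot and the scene stay as the last step left them, time stands still between calls to the robot, and variables do not carry over. Pictures are saved under pics/ and viewed, at most 12 in all, crops included, and the job is handed in when it is done.

Besides the shell and the picture viewer there is one more tool, called after "Call:" as name(argument=value, ...) on one line, values as JSON. play_rows: Moves the arm, as the interface text tells. Shift numbers are shares of 150 mm and turn numbers shares of 30 degrees, none past 1 either way. Its arguments: {"type":"object","properties":{"series":{"type":"array","items":{"type":"array","items":{"type":"number"}}},"fingers":{"type":"number"},"squeeze":{"type":"number"}},"required":["series"]}

```bash
mkdir -p pics; python3 - <<'E'
from bench import status, vision, job, spotter, r
import cv2,numpy as np
s=status.read_state();print(s['time'],s['ee_pos'],s['eef_rot'],s['width'],r.grasp_offset)
a=vision.camera('top');b=vision.camera('side')
cv2.imwrite('pics/ts.png',np.vstack([a,b]) if 0 else cv2.resize(np.hstack([a,b]),(800,300)))
cv2.imwrite('pics/top.png',a);cv2.imwrite('pics/side.png',b)
for c in('top','side'):
  k=vision.calibration(c);print(c,{q:np.round(v,3).tolist() for q,v in k.items()})
  for n in('torch','clip_holder','film_tray','beaker','tape_roll','marker'):
    print(n,[(round(d['conf'],2),np.round(d['point'],3).tolist()) for d in spotter.boxes_of(c,n)])
print(np.round(vision.calibration('wrist')['T_tool_cam'],3))
E
```

```text
0.0 [0.21939863 0.5850771  0.4039385 ] [ 1.78410082e-01  9.83955954e-01 -7.16502170e-04 -9.52701016e-05] 0.0869477618358832 0.1635
top {'fx': 369.163, 'fy': 369.163, 'cx': 264.314, 'cy': 187.258, 'rvec': [2.099, -2.14, 0.212], 'tvec': [0.112, 0.544, 1.005]}
torch []
clip_holder [(0.85, [0.528, 0.239, 0.006])]
film_tray [(0.97, [0.505, 0.42, 0.012]), (0.76, [0.531, -0.097, 0.005])]
beaker [(0.77, [0.714, 0.148, 0.027]), (0.45, [0.535, -0.096, 0.004])]
tape_roll [(0.75, [0.719, 0.04, 0.018])]
marker [(0.48, [0.344, 0.288, 0.007])]
side {'fx': 487.423, 'fy': 487.423, 'cx': 255.904, 'cy': 188.454, 'rvec': [0.107, -2.659, 1.626], 'tvec': [0.529, 0.043, 1.21]}
torch [(0.88, [0.56, 0.251, 0.072])]
clip_holder [(0.92, [0.538, 0.256, 0.012])]
film_tray [(0.95, [0.508, 0.435, 0.009]), (0.94, [0.537, -0.083, 0.007])]
beaker [(0.68, [0.707, 0.157, 0.04])]
tape_roll [(0.52, [0.712, 0.035, 0.017])]
marker [(0.78, [0.352, 0.289, 0.007])]
[[ 0.    -0.956 -0.293  0.081]
 [ 1.     0.    -0.    -0.   ]
 [ 0.    -0.293  0.956  0.02 ]
 [ 0.     0.     0.     1.   ]]
```

View pics/top.png

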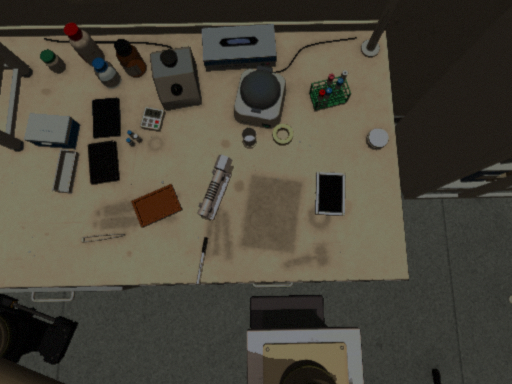

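View pics/side.png

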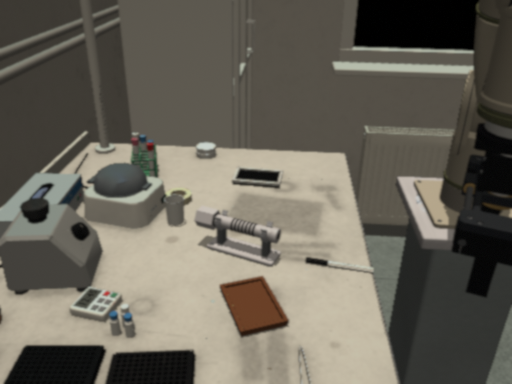

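Top view: the black film in a white frame at (329,194) is the film_tray. The brown one at (157,205) is excluded, and the black boxes at (106,118) and (103,162) have no frame. The torch lies in its clips from head (222,163) to tail (207,215), with the beaker at (249,137), tape at (283,134) and marker at (202,258). I'll confirm the tray and measure.

```bash
cat > h.py <<'E'
from bench import status, vision, job, spotter, r
import cv2,numpy as np
from scipy.spatial.transform import Rotation as R
def unproj(c,px,z):
    k=vision.calibration(c);Rm=cv2.Rodrigues(np.array(k['rvec'],float))[0];t=np.array(k['tvec']).ravel()
    px=np.atleast_2d(px).astype(float)
    d=np.c_[(px[:,0]-k['cx'])/k['fx'],(px[:,1]-k['cy'])/k['fy'],np.ones(len(px))]@Rm
    o=-Rm.T@t
    return o+d*((z-o[2])/d[:,2])[:,None]
def proj(c,P):
    k=vision.calibration(c);K=np.array([[k['fx'],0,k['cx']],[0,k['fy'],k['cy']],[0,0,1]])
    return cv2.projectPoints(np.atleast_2d(P).astype(float),np.array(k['rvec'],float),np.array(k['tvec'],float),K,None)[0][:,0]
def rect(c,m,z):
    n,l,st,_=cv2.connectedComponentsWithStats(m.astype(np.uint8));m=l==1+np.argmax(st[1:,4])
    v,u=np.nonzero(m);P=unproj(c,np.c_[u,v],z)[:,:2]
    (cx,cy),(w,h),a=cv2.minAreaRect((P*1000).astype(np.float32))
    if w<h: w,h,a=h,w,a+90
    return [round(q,1) for q in(cx,cy,w,h,(a+90)%180-90)],P.mean(0).round(4)
E
python3 - <<'E'
from h import *
a=vision.camera('top');b=vision.camera('side')
for c,n,z in(('top','torch',.06),('side','torch',.06),('top','clip_holder',.01),('side','clip_holder',.01),('top','film_tray',.013),('side','film_tray',.013)):
    for d in spotter.regions_of(c,n):
        print(c,n,round(d['conf'],2),d['pixels'].sum(),rect(c,d['pixels'],z))
big=cv2.resize(a[150:230,190:360],None,fx=4.6,fy=4.6,interpolation=cv2.INTER_CUBIC)
cv2.imwrite('pics/crop.png',big[:, :780])
E
```

```text
top torch 0.77 627 ([554.2, 243.5, 181.6, 42.7, -20.2], array([0.5621, 0.2417]))
side torch 0.75 1252 ([558.2, 243.6, 206.3, 77.9, -22.1], array([0.5616, 0.2415]))
top clip_holder 0.76 370 ([533.3, 237.5, 146.7, 24.9, -21.5], array([0.531 , 0.2375]))
side clip_holder 0.79 1422 ([546.7, 221.7, 187.4, 120.2, -20.7], array([0.5409, 0.2473]))
top film_tray 0.86 1230 ([532.7, -93.5, 129.0, 83.9, -3.5], array([ 0.532 , -0.0941]))
top film_tray 0.82 1249 ([506.7, 420.8, 128.4, 87.2, -67.0], array([0.506 , 0.4215]))
side film_tray 0.75 876 ([533.7, -81.1, 129.6, 116.4, -4.0], array([ 0.5337, -0.0808]))
side film_tray 0.68 2659 ([507.3, 426.4, 139.2, 88.6, -66.9], array([0.5063, 0.4312]))
```

View pics/crop.png

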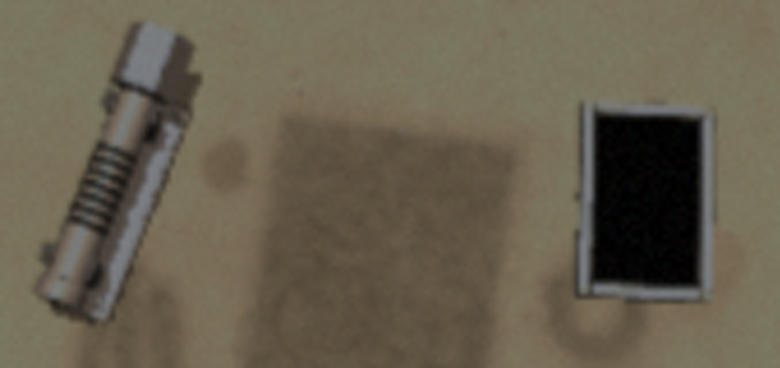

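The crop confirms it: white frame with black film at crop (645,200), about (0.533,-0.094), 129x84 mm, so this is the film_tray. The tool's yaw already matches the torch axis (-20.5°). Moving above the torch now.

Call:
play_rows(series=[[-0.25, -0.12, 0, 0, 0, 0], [-0.5, -0.24, 0, 0, 0, 0], [-0.75, -0.36, 0, 0, 0, 0], [-1, -0.48, 0, 0, 0, 0], [-1, -0.48, 0, 0, 0, 0]], fingers=1, squeeze=50)

```text
time: 1.6
ee_pos: [0.3398, 0.4605, 0.4052]
eef_rot: [0.183, 0.983, -0.0, 0.001]
ft_force: [-1.0, -0.5, -0.6]
width: 0.0867
grip_force: 0.0
```

Call:
play_rows(series=[[-0.25, -0.12, 0, 0, 0, 0], [-0.5, -0.24, 0, 0, 0, 0], [-0.75, -0.36, 0, 0, 0, 0], [-1, -0.48, 0, 0, 0, 0], [-1, -0.48, 0, 0, 0, 0]])

```text
time: 2.1
ee_pos: [0.4538, 0.3401, 0.405]
eef_rot: [0.183, 0.983, -0.001, 0.001]
ft_force: [0.1, -0.4, 0.4]
width: 0.0874
grip_force: 0.0
```

Call:
play_rows(series=[[-0.25, -0.1, 0, 0, 0, 0], [-0.5, -0.2, 0, 0, 0, 0], [-0.8, -0.39, 0, 0, 0, 0], [-0.8, -0.39, 0, 0, 0, 0], [-0.8, -0.39, 0, 0, 0, 0]])

```text
time: 2.6
ee_pos: [0.5422, 0.2473, 0.4046]
eef_rot: [0.18, 0.984, -0.0, -0.0]
ft_force: [-0.6, 1.7, -0.1]
width: 0.0869
grip_force: 0.0
```

```bash
cat >> h.py <<'E'
def bird(x0,x1,y0,y1,z,s=0.0005):
    st=status.read_state();im=vision.camera('wrist');k=vision.calibration('wrist');T=np.array(k['T_tool_cam'])
    Rt=R.from_quat(st['eef_rot']).as_matrix();p=np.array(st['ee_pos'])
    X,Y=np.meshgrid(np.arange(x1,x0,-s),np.arange(y1,y0,-s),indexing='ij')
    P=np.stack([X,Y,np.full_like(X,z)],-1)
    Q=((P-p)@Rt-T[:3,3])@T[:3,:3]
    th=np.arctan2(np.hypot(Q[...,0],Q[...,1]),Q[...,2]);ph=np.arctan2(Q[...,1],Q[...,0])
    u=k['cx']+k['fx']*th*np.cos(ph);v=k['cy']+k['fy']*th*np.sin(ph)
    return cv2.remap(im,u.astype(np.float32),v.astype(np.float32),cv2.INTER_LINEAR)
E
python3 - <<'E'
from h import *
o=bird(.42,.68,.12,.36,.06)
for x in np.arange(.45,.68,.05): cv2.putText(o,f'{x:.2f}',(0,int((.68-x)/.0005)),0,.4,(0,0,255));cv2.line(o,(0,int((.68-x)/.0005)),(8,int((.68-x)/.0005)),(0,0,255))
P=lambda x,y:(int((.36-y)/.0005),int((.68-x)/.0005))
m=np.array([.542,.248]);u=np.array([.936,-.353])
cv2.line(o,P(*(m+.103*u)),P(*(m-.077*u)),(0,255,0),1);cv2.circle(o,P(*m),4,(0,0,255),1)
cv2.imwrite('pics/b1.png',o)
for d in spotter.regions_of('wrist','torch'): print(d['conf'],d['pixels'].sum())
print([(round(d['conf'],2),d['point'].__repr__()) for d in spotter.boxes_of('wrist','torch')])
E
```

```text
0.66 4051
[(0.69, '[0.5605, 0.2428, 0.0733]')]
```

View pics/b1.png

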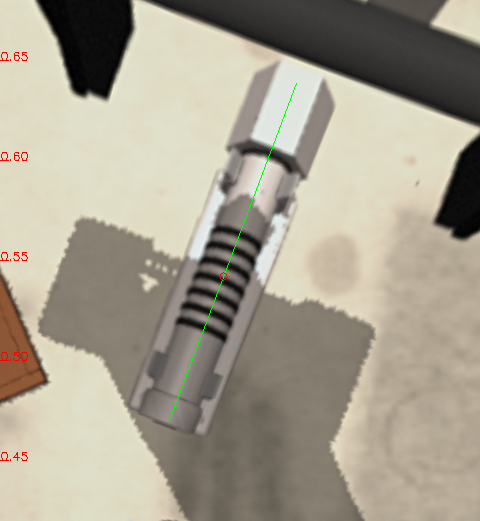

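Rectified view: the green axis lies along the torch, with the midpoint circle at (223,276) on the grip rings between the clips. Descending.

Call:
play_rows(series=[[0, 0, 0.2, 0, 0, 0], [0, 0, 0.4, 0, 0, 0], [0, 0, 0.6, 0, 0, 0], [0, 0, 0.8, 0, 0, 0], [0, 0, 0.8, 0, 0, 0]])

```text
time: 3.25
ee_pos: [0.5394, 0.2492, 0.2809]
eef_rot: [0.177, 0.984, -0.002, -0.003]
ft_force: [-0.9, -1.4, 0.5]
width: 0.0872
grip_force: 0.0
```

Call:
play_rows(series=[[0, 0, 0.1, 0, 0, 0], [0, 0, 0.2, 0, 0, 0], [0, 0, 0.3, 0, 0, 0], [0, 0, 0.37, 0, 0, 0], [0, 0, 0.37, 0, 0, 0]])

```text
time: 3.75
ee_pos: [0.5411, 0.2479, 0.2275]
eef_rot: [0.178, 0.984, -0.001, -0.001]
ft_force: [-0.2, -0.0, -0.0]
width: 0.0871
grip_force: 0.0
```

Call:
play_rows(series=[[0, 0, 0, 0, 0, 0], [0, 0, 0, 0, 0, 0], [0, 0, 0, 0, 0, 0], [0, 0, 0, 0, 0, 0], [0, 0, 0, 0, 0, 0]], fingers=-1, squeeze=55)

```text
time: 4.25
ee_pos: [0.5416, 0.2482, 0.2295]
eef_rot: [0.178, 0.984, 0.0, 0.0]
ft_force: [-0.6, -0.2, -0.0]
width: 0.0549
grip_force: 0.0
```

Call:
play_rows(series=[[0, 0, 0, 0, 0, 0], [0, 0, 0, 0, 0, 0], [0, 0, 0, 0, 0, 0]])

```text
time: 4.55
ee_pos: [0.5416, 0.2481, 0.2293]
eef_rot: [0.178, 0.984, 0.0, -0.0]
ft_force: [0.2, 0.6, -1.1]
width: 0.0311
grip_force: 0.0
```

Call:
play_rows(series=[[0, 0, 0, 0, 0, 0], [0, 0, 0, 0, 0, 0], [0, 0, 0, 0, 0, 0], [0, 0, 0, 0, 0, 0], [0, 0, 0, 0, 0, 0]])

```text
time: 5.05
ee_pos: [0.5416, 0.2483, 0.2293]
eef_rot: [0.178, 0.984, 0.0, 0.0]
ft_force: [1.0, 1.2, 0.3]
width: 0.0246
grip_force: 55.0
```

Call:
play_rows(series=[[0, 0, -0.05, 0, 0, 0], [0, 0, -0.1, 0, 0, 0], [0, 0, -0.15, 0, 0, 0], [0, 0, -0.2, 0, 0, 0], [0, 0, -0.25, 0, 0, 0]])

```text
time: 5.55
ee_pos: [0.5417, 0.2477, 0.2675]
eef_rot: [0.179, 0.984, -0.0, 0.0]
ft_force: [-0.0, -0.4, -0.6]
width: 0.0247
grip_force: 55.0
```

Call:
play_rows(series=[[0, 0, -0.1, 0, 0, 0], [0, 0, -0.2, 0, 0, 0], [0, 0, -0.3, 0, 0, 0], [0, 0, -0.4, 0, 0, 0], [0, 0, -0.4, 0, 0, 0]])

```text
time: 6.05
ee_pos: [0.5422, 0.2483, 0.3297]
eef_rot: [0.179, 0.984, 0.001, 0.002]
ft_force: [1.5, 0.8, -2.0]
width: 0.0248
grip_force: 55.0
```

Call:
play_rows(series=[[-0.03, -0.15, 0, 0, 0, 0], [-0.06, -0.3, 0, 0, 0, 0], [-0.09, -0.45, 0, 0, 0, 0], [-0.12, -0.6, 0, 0, 0, 0], [-0.12, -0.7, 0, 0, 0, 0]])

```text
time: 6.55
ee_pos: [0.5214, 0.1416, 0.3264]
eef_rot: [0.179, 0.984, -0.0, -0.0]
ft_force: [-0.2, -0.2, -0.6]
width: 0.0248
grip_force: 55.0
```

Call:
play_rows(series=[[-0.03, -0.15, 0, 0, 0, 0], [-0.07, -0.3, 0, 0, 0, 0], [-0.07, -0.42, 0, 0, 0, 0], [-0.07, -0.42, 0.1, 0, 0, 0], [-0.07, -0.42, 0.2, 0, 0, 0]])

```text
time: 7.05
ee_pos: [0.509, 0.0805, 0.2967]
eef_rot: [0.179, 0.984, 0.0, 0.0]
ft_force: [-0.9, -0.9, -0.7]
width: 0.0247
grip_force: 55.0
```

Call:
play_rows(series=[[0, 0, 0, 0, 0, 0], [0, 0, 0, 0, 0, 0]])

```text
time: 7.25
ee_pos: [0.5091, 0.0811, 0.2969]
eef_rot: [0.178, 0.984, -0.0, -0.0]
ft_force: [1.7, 0.0, -0.9]
width: 0.025
grip_force: 55.0
```

```bash
python3 - <<'E'
from h import *
s=status.read_state();print(s['joint_positions'],s['ee_pos'])
a=vision.camera('side');a2=vision.camera('top')
cv2.imwrite('pics/c2.png',np.hstack([cv2.resize(a[130:330,120:420],(600,400)),cv2.resize(a2[130:230,190:240],(200,400))]))
E
```

```text
[-0.5114383   0.18227543  0.2924079   1.89472719 -0.05962102  1.07337978
  1.01723952] [0.50912129 0.08105134 0.29689826]
```

View pics/c2.png

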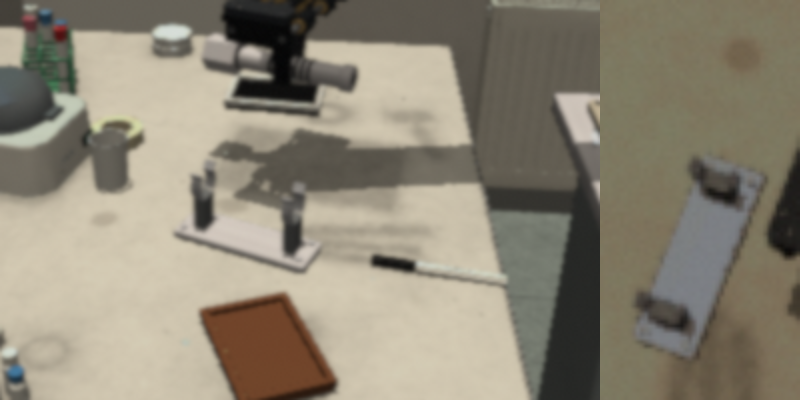

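The torch is held level, head at (215,52) and tail at (350,77), with the empty clips intact. Lowering 109 mm.

Call:
play_rows(series=[[0, 0, 0.15, 0, 0, 0], [0, 0, 0.3, 0, 0, 0], [0, 0, 0.45, 0, 0, 0], [0, 0, 0.6, 0, 0, 0], [0, 0, 0.65, 0, 0, 0]])

```text
time: 7.85
ee_pos: [0.5088, 0.081, 0.1979]
eef_rot: [0.178, 0.984, -0.0, -0.001]
ft_force: [-0.3, 0.2, -0.7]
width: 0.0249
grip_force: 55.0
```

Call:
play_rows(series=[[0, 0, 0.02, 0, 0, 0], [0, 0, 0.04, 0, 0, 0], [0, 0, 0.06, 0, 0, 0], [0, 0, 0.08, 0, 0, 0], [0, 0, 0.08, 0, 0, 0]])

```text
time: 8.35
ee_pos: [0.5096, 0.081, 0.1876]
eef_rot: [0.178, 0.984, 0.0, 0.0]
ft_force: [0.0, 0.5, 2.4]
width: 0.0248
grip_force: 55.0
```

Call:
play_rows(series=[[0, 0, 0, 0, 0, 0], [0, 0, 0, 0, 0, 0]])

```text
time: 8.55
ee_pos: [0.5096, 0.081, 0.1876]
eef_rot: [0.178, 0.984, 0.0, 0.0]
ft_force: [0.7, -0.0, 1.3]
width: 0.0246
grip_force: 55.0
```

Call:
play_rows(series=[[0, 0, 0, 0, 0, 0], [0, 0, 0, 0, 0, 0], [0, 0, 0, 0, 0, 0], [0, 0, 0, 0, 0, 0], [0, 0, 0, 0, 0, 0]], fingers=0.4)

```text
time: 9.05
ee_pos: [0.5092, 0.0808, 0.1872]
eef_rot: [0.178, 0.984, -0.0, -0.0]
ft_force: [-0.1, -0.0, -0.6]
width: 0.0558
grip_force: 0.0
```

Call:
play_rows(series=[[0, 0, -0.1, 0, 0, 0], [0, 0, -0.3, 0, 0, 0], [0, 0, -0.5, 0, 0, 0], [0, 0, -0.8, 0, 0, 0], [0, 0, -0.8, 0, 0, 0]])

```text
time: 9.55
ee_pos: [0.5109, 0.0809, 0.3127]
eef_rot: [0.179, 0.984, 0.002, 0.004]
ft_force: [-0.2, 0.0, -0.4]
width: 0.0611
grip_force: 0.0
```

Call:
play_rows(series=[[0, 0, 0, 0, 0, 0], [0, 0, 0, 0, 0, 0]])

```text
time: 9.75
ee_pos: [0.5089, 0.0808, 0.3063]
eef_rot: [0.178, 0.984, -0.0, -0.001]
ft_force: [0.3, -0.3, 0.6]
width: 0.061
grip_force: 0.0
```

```bash
python3 - <<'E'
from h import *
o=bird(.38,.64,-.02,.18,.018)
P=lambda x,y:(int((.18-y)/.0005),int((.64-x)/.0005))
m=np.array([.5096,.081]);u=np.array([.936,-.353])
cv2.line(o,P(*(m+.103*u)),P(*(m-.077*u)),(0,255,0),1);cv2.circle(o,P(*(m-.045*u)),4,(0,0,255),1)
cv2.imwrite('pics/b2.png',o);print(status.read_state()['ee_pos'],m-.045*u)
vision.camera('side')
print(spotter.boxes_of('wrist','torch'),spotter.boxes_of('side','torch'))
E
```

```text
[0.50886284 0.08075165 0.30600801] [0.46748  0.096885]
[{'point': [0.5047, 0.0815, 0.0286], 'conf': 0.71}] [{'point': [0.53, 0.0846, 0.0272], 'conf': 0.77}]
```

View pics/b2.png

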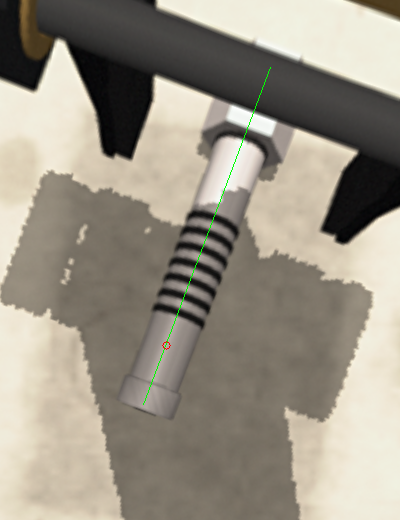

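The torch lies flat; its tail cap is at (150,395) and the circle at (166,345) is the tail grasp spot, about 148 mm from the lens. The centreline is about 2 mm to the right of my line. Going to grasp there.

Call:
play_rows(series=[[0.1, -0.01, 0, 0, 0, 0], [0.2, -0.01, 0.15, 0, 0, 0], [0.3, -0.013, 0.3, 0, 0, 0], [0.3, -0.013, 0.45, 0, 0, 0], [0.3, -0.013, 0.6, 0, 0, 0]])

```text
time: 10.45
ee_pos: [0.466, 0.0949, 0.2161]
eef_rot: [0.178, 0.984, -0.0, -0.0]
ft_force: [0.2, -0.6, 0.8]
width: 0.061
grip_force: 0.0
```

Call:
play_rows(series=[[0, 0, 0.05, 0, 0, 0], [0, 0, 0.1, 0, 0, 0], [0, 0, 0.15, 0, 0, 0], [0, 0, 0.19, 0, 0, 0], [0, 0, 0.19, 0, 0, 0]])

```text
time: 10.95
ee_pos: [0.4664, 0.0948, 0.1883]
eef_rot: [0.178, 0.984, -0.0, -0.0]
ft_force: [-0.6, -0.8, 0.4]
width: 0.0608
grip_force: 0.0
```

Call:
play_rows(series=[[0, 0, 0, 0, 0, 0], [0, 0, 0, 0, 0, 0], [0, 0, 0, 0, 0, 0], [0, 0, 0, 0, 0, 0], [0, 0, 0, 0, 0, 0]], fingers=-1, squeeze=4)

```text
time: 11.45
ee_pos: [0.4665, 0.0948, 0.1889]
eef_rot: [0.178, 0.984, 0.0, 0.0]
ft_force: [1.5, -0.6, -0.1]
width: 0.0292
grip_force: 0.1
```

Call:
play_rows(series=[[0, 0, 0, 0, 0, 0], [0, 0, 0, 0, 0, 0], [0, 0, 0, 0, 0, 0], [0, 0, 0, 0, 0, 0], [0, 0, 0, 0, 0, 0]])

```text
time: 11.95
ee_pos: [0.4665, 0.0949, 0.1888]
eef_rot: [0.178, 0.984, 0.0, 0.0]
ft_force: [0.7, 0.7, 0.4]
width: 0.0258
grip_force: 4.0
```

Call:
play_rows(series=[[0, 0, -0.08, 0, 0, 0], [0, 0, -0.16, 0, 0, 0], [0, 0, -0.24, 0, 0, 0], [0, 0, -0.32, 0, 0, 0], [0, 0, -0.4, 0, 0, 0]])

```text
time: 12.45
ee_pos: [0.4665, 0.0948, 0.2501]
eef_rot: [0.178, 0.984, 0.0, 0.0]
ft_force: [0.5, 0.1, -1.2]
width: 0.0256
grip_force: 4.0
```

Call:
play_rows(series=[[0, 0, -0.1, 0, 0, 0], [0, 0, -0.2, 0, 0, 0], [0, 0, -0.3, 0, 0, 0], [0, 0, -0.4, 0, 0, 0], [0, 0, -0.5, 0, 0, 0]])

```text
time: 12.95
ee_pos: [0.4663, 0.0947, 0.325]
eef_rot: [0.178, 0.984, 0.0, 0.0]
ft_force: [0.3, -0.3, -1.7]
width: 0.0257
grip_force: 4.5
```

Call:
play_rows(series=[[0, 0, -0.1, 0, 0, 0], [0, 0, -0.2, 0, 0, 0], [0, 0, -0.3, 0, 0, 0], [0, 0, -0.4, 0, 0, 0], [0, 0, -0.4, 0, 0, 0]])

```text
time: 13.45
ee_pos: [0.4668, 0.0947, 0.386]
eef_rot: [0.178, 0.984, 0.001, 0.001]
ft_force: [0.0, -0.5, -1.4]
width: 0.0259
grip_force: 4.5
```

```bash
python3 - <<'E'
from h import *
a=vision.camera('side')
cv2.imwrite('pics/c3.png',cv2.resize(a[80:280,150:420],None,fx=2.5,fy=2.5))
print(status.read_state()['ee_pos'],[(d['conf'],d['point']) for d in spotter.boxes_of('side','torch')])
E
```

```text
[0.46649002 0.09475605 0.38468922] [(0.64, [0.5061, 0.0918, 0.1557])]
```

View pics/c3.png

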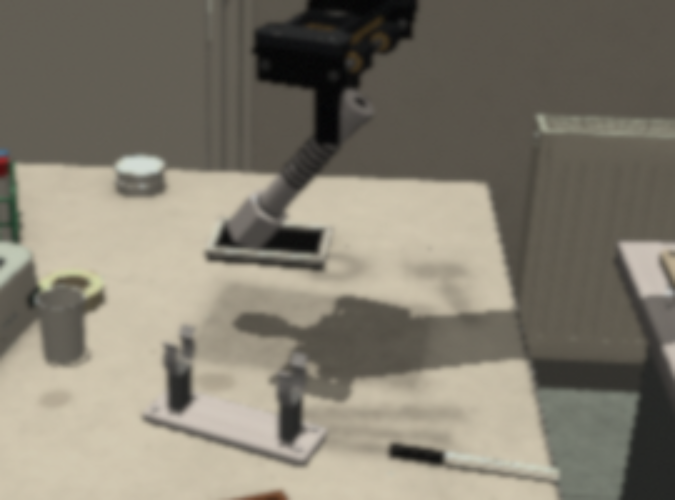

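The torch pivoted to about 45° with its head at (255,220) in the crop. Friction stopped it there, so I'll lower the squeeze and tilt the tool about its closing axis.

Call:
play_rows(series=[[0, 0, -0.1, 0, 0, 0], [0, 0, 0, 0, 0, 0], [0, 0, -0.1, 0, 0, 0], [0, 0, 0, 0, 0, 0], [0, 0, 0, 0, 0, 0]], squeeze=3)

```text
time: 14.05
ee_pos: [0.4658, 0.0946, 0.3817]
eef_rot: [0.178, 0.984, -0.001, -0.002]
ft_force: [-0.4, 0.0, -1.6]
width: 0.0258
grip_force: 3.4
```

Call:
play_rows(series=[[-0.1, 0, 0, 0, 0.2, 0], [-0.22, 0, 0.03, 0, 0.4, 0], [-0.34, 0, 0.06, 0, 0.6, 0], [-0.44, 0, 0.1, 0, 0.8, 0], [-0.44, 0, 0.1, 0, 0.8, 0]])

```text
time: 14.55
ee_pos: [0.5293, 0.0706, 0.3663]
eef_rot: [0.176, 0.962, 0.036, -0.207]
ft_force: [0.3, -0.8, -1.9]
width: 0.0256
grip_force: 2.9
```

```bash
cat >> h.py <<'E'
from scipy.optimize import least_squares
def torch_fit(g):
    "torch axis angle in the plane normal to tool y, from side+top masks; g = guess rad from vertical"
    s=status.read_state();Rt=R.from_quat(s['eef_rot']).as_matrix();G=np.array(s['ee_pos'])+Rt@[0,0,.1635]
    y=Rt[:,1];f=np.cross(y,[0,0,1]);f/=np.linalg.norm(f);print('tcp',np.round(s['ee_pos'],4),'grasp',G.round(4),'fwd',f.round(3),'tilt',np.degrees(np.arctan2(Rt[:2,2]@f[:2],-Rt[2,2])).round(1))
    for c in('side','top'):
        im=vision.camera(c)
        for d in spotter.regions_of(c,'torch')[:1]:
            v,u=np.nonzero(d['pixels']);P=np.c_[u,v].astype(float);m=P.mean(0);w,V=np.linalg.eigh(np.cov((P-m).T))
            print(c,round(d['conf'],2),len(P),'centroid',m.round(1),'axis',(V[:,1]*np.sign(V[1,1])).round(3),'sd',np.sqrt(w).round(1),
             'model axis by tilt',{t:(lambda q:((q[1]-q[0])/np.linalg.norm(q[1]-q[0])).round(3).tolist())(proj(c,[G,G+.1*(np.sin(np.radians(t))*f-[0,0,np.cos(np.radians(t))])])) for t in g})
        yield im
E
python3 - <<'E'
from h import *
l=list(torch_fit([-20,-10,-5,0,5,10,20,30]))
cv2.imwrite('pics/c4.png',cv2.resize(l[0][80:280,150:420],None,fx=2.5,fy=2.5))
E
```

```text
tcp [0.5293 0.0706 0.3663] grasp [0.4662 0.0938 0.2172] fwd [ 0.936 -0.353  0.   ] tilt -24.3
side 0.67 1086 centroid [287.1 160. ] axis [-0.064  0.998] sd [ 4.3 23.8] model axis by tilt {-20: [0.282, 0.959], -10: [0.123, 0.992], -5: [0.04, 0.999], 0: [-0.046, 0.999], 5: [-0.132, 0.991], 10: [-0.22, 0.975], 20: [-0.395, 0.919], 30: [-0.562, 0.827]}
top 0.51 223 centroid [266.4 214.5] axis [0.042 0.999] sd [3.4 5.3] model axis by tilt {-20: [-0.264, 0.964], -10: [-0.222, 0.975], -5: [-0.177, 0.984], 0: [-0.079, 0.997], 5: [0.275, 0.961], 10: [0.915, -0.404], 20: [0.489, -0.872], 30: [0.416, -0.909]}
```

View pics/c4.png

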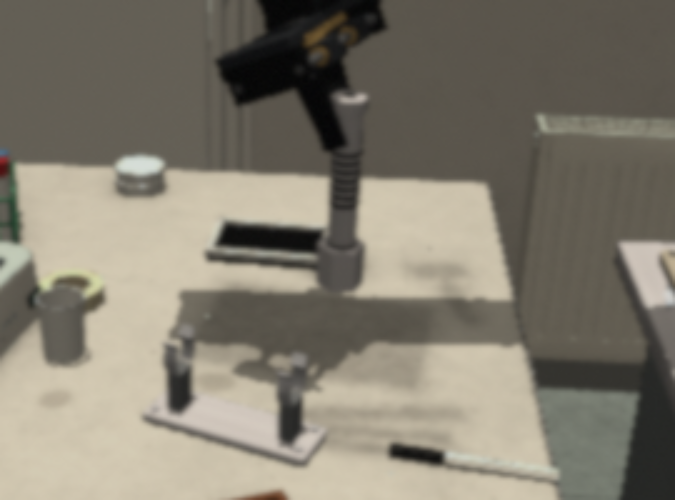

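The torch now hangs upright, about 1° off, with its head at (341,265) in the crop. Computing the shift to the tray.

```bash
python3 - <<'E'
from h import *
s=status.read_state();Rt=R.from_quat(s['eef_rot']).as_matrix()
for D in([.0695,-.189,0],[0,0,-.01]): print((Rt.T@D/.15).round(3))
c=np.array([.4635,.095,.061]);print(proj('side',[c,c+[0,0,.18]])*2.5-[375,200])
E
```

```text
[-0.8   -1.018 -0.355]
[-0.027 -0.     0.061]
[[331.30983385 281.87209544]
 [340.0540087   95.28437105]]
```

Call:
play_rows(series=[[-0.06, -0.08, -0.027, 0, 0, 0], [-0.14, -0.18, -0.063, 0, 0, 0], [-0.23, -0.29, -0.1, 0, 0, 0], [-0.32, -0.4, -0.14, 0, 0, 0], [-0.4, -0.51, -0.18, 0, 0, 0]])

```text
time: 15.25
ee_pos: [0.563, -0.0247, 0.3698]
eef_rot: [0.175, 0.963, 0.037, -0.204]
ft_force: [0.5, -0.0, -0.3]
width: 0.0257
grip_force: 3.0
```

Call:
play_rows(series=[[-0.08, -0.11, -0.036, 0, 0, 0], [-0.17, -0.22, -0.077, 0, 0, 0], [-0.26, -0.33, -0.117, 0, 0, 0], [-0.34, -0.43, -0.153, 0, 0, 0], [-0.4, -0.51, -0.18, 0, 0, 0]])

```text
time: 15.75
ee_pos: [0.5976, -0.1197, 0.3701]
eef_rot: [0.175, 0.963, 0.037, -0.204]
ft_force: [-0.1, -0.2, -1.3]
width: 0.0256
grip_force: 3.1
```

Call:
play_rows(series=[[0, 0, 0, 0, 0, 0], [0, 0, 0, 0, 0, 0], [0, 0, 0, 0, 0, 0]])

```text
time: 16.05
ee_pos: [0.5977, -0.1167, 0.3694]
eef_rot: [0.174, 0.963, 0.037, -0.205]
ft_force: [-0.3, 0.1, -1.5]
width: 0.0255
grip_force: 3.0
```

```bash
python3 - <<'E'
from h import *
l=list(torch_fit([-5,0,5,10]))
cv2.imwrite('pics/c5.png',np.hstack([cv2.resize(l[0][60:210,200:320],None,fx=4,fy=4),cv2.resize(l[1][140:240,290:360],(300,429)).__class__(0) if 0 else cv2.resize(l[1][140:260,290:368],(320,492))[:492].copy()[:600] if 0 else cv2.resize(l[1][140:260,290:350],(300,600))]))
for c in('side','top'):
    print(c,[(d['conf'],d['point']) for d in spotter.boxes_of(c,'torch')],[(round(d['conf'],2),rect(c,d['pixels'],.013)) for d in spotter.regions_of(c,'film_tray')])
s=status.read_state();Rt=R.from_quat(s['eef_rot']).as_matrix();print((Rt.T/.15*.01).round(3))
E
```

```text
tcp [ 0.5977 -0.1167  0.3694] grasp [ 0.5354 -0.0933  0.22  ] fwd [ 0.937 -0.35   0.   ] tilt -24.0
top 0.72 354 centroid [338.5 185.8] axis [-0.73   0.683] sd [3.6 8.5] model axis by tilt {-5: [-0.62, 0.784], 0: [-0.693, 0.721], 5: [-0.798, 0.602], 10: [-0.937, 0.35]}
side [(0.79, [0.5266, -0.078, 0.1479])] [(0.71, ([533.7, -84.0, 133.7, 121.2, -4.8], array([ 0.533 , -0.0813]))), (0.64, ([508.0, 425.2, 141.9, 88.0, -66.1], array([0.507 , 0.4303])))]
top [(0.55, [0.5193, -0.0832, 0.1815])] [(0.97, ([507.6, 420.9, 127.7, 88.0, -66.6], array([0.5072, 0.4208]))), (0.8, ([532.7, -93.9, 129.2, 83.3, -2.7], array([ 0.5236, -0.0867])))]
[[-0.057  0.021  0.027]
 [ 0.023  0.062  0.   ]
 [-0.025  0.01  -0.061]]
```

View pics/c5.png

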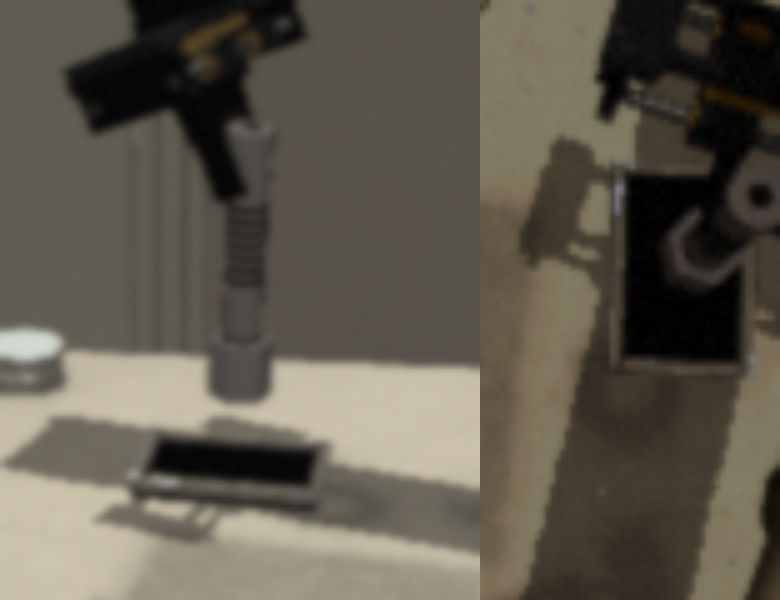

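The side view shows the torch nearly upright above the tray, head bottom at (240,395) and tray around (230,470). In the top view the head is at (697,250) and the tail at (760,193).

```bash
python3 - <<'E'
from h import *
print('top head',unproj('top',[[290+217/5,190]],.105),'tail',unproj('top',[[346,178.6]],.245))
# side: lens bottom centre ~ (240,388)/4 ; tail centre (250,135)/4
for z in(.06,.065,.07):print('lens side',unproj('side',[[260,60+388/4]],z))
for y in(-.085,-.095):
  for x in(.52,.53,.54):
    print(x,y,(proj('side',[[x,y,.063],[x,y,.243]])-[200,60])*4)
E
```

```text
top head [[ 0.52506256 -0.08653394  0.105     ]] tail [[ 0.52546123 -0.09033737  0.245     ]]
lens side [[ 0.5283048 -0.1078096  0.06     ]]
lens side [[ 0.5276802 -0.0962988  0.065    ]]
lens side [[ 0.5270556  -0.08478801  0.07      ]]
0.52 -0.085 [[250.48302783 398.09555706]
 [257.15434441 130.69523771]]
0.53 -0.085 [[235.34871663 397.43426659]
 [240.98428751 130.11137936]]
0.54 -0.085 [[220.22738647 396.77354332]
 [224.82904597 129.52805595]]
0.52 -0.095 [[251.36039928 392.04716326]
 [258.04228897 126.19629449]]
0.53 -0.095 [[236.32952591 391.39298605]
 [241.99025724 125.61875916]]
0.54 -0.095 [[221.31145647 390.7393661 ]
 [225.95282508 125.04174912]]
```

Call:
play_rows(series=[[-0.03, 0, 0.05, 0, 0, 0], [-0.06, -0.01, 0.1, 0, 0, 0], [-0.09, -0.02, 0.15, 0, 0, 0], [-0.12, -0.02, 0.19, 0, 0, 0], [-0.147, -0.02, 0.227, 0, 0, 0]])

```text
time: 16.95
ee_pos: [0.6026, -0.123, 0.3282]
eef_rot: [0.175, 0.962, 0.037, -0.205]
ft_force: [0.6, 0.5, 0.3]
width: 0.0256
grip_force: 3.0
```

Call:
play_rows(series=[[0, 0, 0, 0, 0, 0], [-0.005, 0, 0.012, 0, 0, 0], [-0.01, 0, 0.024, 0, 0, 0], [-0.016, 0, 0.036, 0, 0, 0], [-0.016, 0, 0.036, 0, 0, 0]])

```text
time: 17.45
ee_pos: [0.6026, -0.1228, 0.3231]
eef_rot: [0.174, 0.962, 0.037, -0.205]
ft_force: [0.1, -0.2, -0.4]
width: 0.0259
grip_force: 3.0
```

```bash
python3 - <<'E'
from h import *
l=list(torch_fit([-10,-5,0,5,10]))
cv2.imwrite('pics/c6.png',np.hstack([cv2.resize(l[0][60:210,200:320],None,fx=4,fy=4),cv2.resize(l[1][140:260,290:350],(300,600))]))
E
```

```text
tcp [ 0.6026 -0.1228  0.3231] grasp [ 0.5403 -0.0994  0.1738] fwd [ 0.936 -0.351  0.   ] tilt -24.0
side 0.78 706 centroid [258.6 145. ] axis [-0.052  0.999] sd [ 3.4 19.7] model axis by tilt {-10: [0.145, 0.989], -5: [0.065, 0.998], 0: [-0.017, 1.0], 5: [-0.102, 0.995], 10: [-0.187, 0.982]}
top 0.61 321 centroid [337.4 187.4] axis [-0.736  0.677] sd [3.4 7.9] model axis by tilt {-10: [-0.568, 0.823], -5: [-0.621, 0.784], 0: [-0.695, 0.719], 5: [-0.803, 0.596], 10: [-0.944, 0.329]}
```

View pics/c6.png

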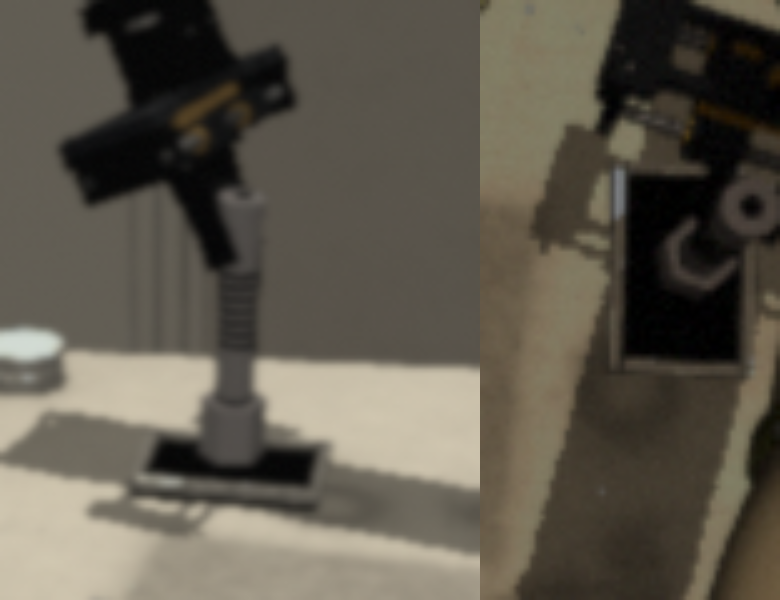

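The lens end at (235,460) is over the film, the torch about 2° off vertical and still just above it. Lowering slowly until it touches.

Call:
play_rows(series=[[-0.003, 0, 0.006, 0, 0, 0], [-0.005, 0, 0.012, 0, 0, 0], [-0.008, 0, 0.018, 0, 0, 0], [-0.011, 0, 0.024, 0, 0, 0], [-0.011, 0, 0.024, 0, 0, 0]])

```text
time: 18.15
ee_pos: [0.6026, -0.1229, 0.3191]
eef_rot: [0.175, 0.962, 0.037, -0.205]
ft_force: [-0.7, 0.2, -1.1]
width: 0.0259
grip_force: 3.0
```

Call:
play_rows(series=[[-0.003, 0, 0.006, 0, 0, 0], [-0.005, 0, 0.012, 0, 0, 0], [-0.005, 0, 0.012, 0, 0, 0], [-0.005, 0, 0.012, 0, 0, 0]])

```text
time: 18.55
ee_pos: [0.6026, -0.1228, 0.3173]
eef_rot: [0.175, 0.962, 0.037, -0.205]
ft_force: [-0.4, -0.3, -0.9]
width: 0.0258
grip_force: 3.0
```

Call:
play_rows(series=[[-0.003, 0, 0.006, 0, 0, 0], [-0.005, 0, 0.012, 0, 0, 0], [-0.005, 0, 0.012, 0, 0, 0], [-0.005, 0, 0.012, 0, 0, 0]])

```text
time: 18.95
ee_pos: [0.6025, -0.1228, 0.3153]
eef_rot: [0.175, 0.962, 0.037, -0.205]
ft_force: [-0.1, -0.1, -0.6]
width: 0.0259
grip_force: 3.0
```

```bash
python3 - <<'E'
from h import *
l=list(torch_fit([-5,0,5]))
print(np.mean([status.read_state()['ft_force'] if not vision.camera('side').sum()<0 else 0 for i in range(8)],axis=0))
E
```

```text
tcp [ 0.6025 -0.1228  0.3153] grasp [ 0.5402 -0.0995  0.166 ] fwd [ 0.936 -0.351  0.   ] tilt -24.0
side 0.71 763 centroid [258.4 147.8] axis [-0.057  0.998] sd [ 3.6 20.3] model axis by tilt {-5: [0.065, 0.998], 0: [-0.017, 1.0], 5: [-0.102, 0.995]}
top 0.52 348 centroid [336.7 187.9] axis [-0.727  0.686] sd [3.6 8.1] model axis by tilt {-5: [-0.621, 0.784], 0: [-0.695, 0.719], 5: [-0.805, 0.594]}
[ 0.15965454  0.33535213 -0.81184736]
```

Call:
play_rows(series=[[-0.003, 0, 0.006, 0, 0, 0], [-0.005, 0, 0.012, 0, 0, 0], [-0.005, 0, 0.012, 0, 0, 0], [-0.005, 0, 0.012, 0, 0, 0]])

```text
time: 19.95
ee_pos: [0.6026, -0.1229, 0.3138]
eef_rot: [0.175, 0.962, 0.037, -0.204]
ft_force: [0.6, -0.6, 4.2]
width: 0.0257
grip_force: 3.0
```

Call:
play_rows(series=[[-0.003, 0, 0.006, 0, 0, 0], [-0.005, 0, 0.012, 0, 0, 0], [-0.005, 0, 0.012, 0, 0, 0], [-0.005, 0, 0.012, 0, 0, 0]])

```text
time: 20.35
ee_pos: [0.6024, -0.1228, 0.3114]
eef_rot: [0.175, 0.962, 0.037, -0.205]
ft_force: [0.5, -1.1, 3.7]
width: 0.0258
grip_force: 3.0
```

```bash
python3 - <<'E'
from h import *
l=list(torch_fit([-5,0,5]))
f=[]
for i in range(10): vision.camera('side');f.append(status.read_state()['ft_force'])
print(np.mean(f,axis=0))
E
```

```text
tcp [ 0.6024 -0.1228  0.3114] grasp [ 0.5401 -0.0994  0.162 ] fwd [ 0.936 -0.351  0.   ] tilt -24.0
side 0.82 721 centroid [258.5 147.5] axis [-0.05   0.999] sd [ 3.4 20.3] model axis by tilt {-5: [0.065, 0.998], 0: [-0.018, 1.0], 5: [-0.102, 0.995]}
top 0.78 281 centroid [336.7 188.5] axis [-0.738  0.675] sd [3.2 7.4] model axis by tilt {-5: [-0.62, 0.784], 0: [-0.696, 0.718], 5: [-0.805, 0.593]}
[ 0.38057117 -0.1888248   2.38690198]
```

The torch has landed: vertical force is up by about 3.5 N and the TCP stays level. Releasing and retreating along the tool axis.

Call:
play_rows(series=[[0, 0, 0, 0, 0, 0], [0, 0, 0, 0, 0, 0], [0, 0, 0, 0, 0, 0], [0, 0, 0, 0, 0, 0], [0, 0, 0, 0, 0, 0]], fingers=0.8)

```text
time: 21.55
ee_pos: [0.6025, -0.1228, 0.3115]
eef_rot: [0.174, 0.962, 0.037, -0.205]
ft_force: [0.5, 0.5, 0.4]
width: 0.0578
grip_force: 0.0
```

Call:
play_rows(series=[[0, 0, 0, 0, 0, 0], [0, 0, 0, 0, 0, 0], [0, 0, 0, 0, 0, 0], [0, 0, 0, 0, 0, 0]])

```text
time: 21.95
ee_pos: [0.6025, -0.1228, 0.3115]
eef_rot: [0.175, 0.962, 0.037, -0.205]
ft_force: [0.5, 0.2, -0.0]
width: 0.0775
grip_force: 0.0
```

Call:
play_rows(series=[[0, 0, -0.1, 0, 0, 0], [0, 0, -0.2, 0, 0, 0], [0, 0, -0.35, 0, 0, 0], [0, 0, -0.5, 0, 0, 0], [0, 0, -0.7, 0, 0, 0]])

```text
time: 22.45
ee_pos: [0.6425, -0.1377, 0.4076]
eef_rot: [0.174, 0.962, 0.037, -0.205]
ft_force: [1.2, 0.7, 0.4]
width: 0.0781
grip_force: 0.0
```

```bash
python3 - <<'E'
from h import *
l=list(torch_fit([-5,0,5]))
cv2.imwrite('pics/c7.png',np.hstack([cv2.resize(l[0][60:210,200:320],None,fx=4,fy=4),cv2.resize(l[1][140:260,290:350],(300,600))]))
E
```

```text
tcp [ 0.6425 -0.1377  0.4076] grasp [ 0.58   -0.1143  0.2584] fwd [ 0.936 -0.351  0.   ] tilt -24.1
side 0.79 789 centroid [257.3 147. ] axis [-0.019  1.   ] sd [ 3.6 20.4] model axis by tilt {-5: [0.076, 0.997], 0: [-0.003, 1.0], 5: [-0.083, 0.997]}
top 0.62 331 centroid [336.9 186.9] axis [-0.707  0.707] sd [3.4 8.1] model axis by tilt {-5: [-0.598, 0.802], 0: [-0.655, 0.756], 5: [-0.734, 0.679]}
```

View pics/c7.png

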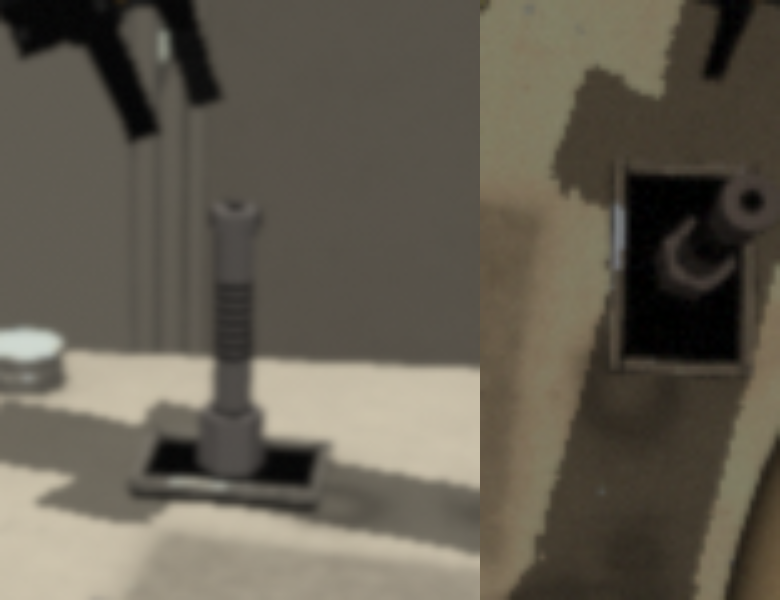

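The torch stands upright on the film inside the frame at (235,440), and the gripper is clear. Handing in.

```bash
python3 - <<'E'
from h import *
print(unproj('top',[[333.4,190.4]],.05)); print(job.close_job())
E
```

```text
[[ 0.534229   -0.09721958  0.05      ]]
the job is handed in; nothing more can be done
None
```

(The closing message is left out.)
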